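# Free a sagging barrel bolt from its bent keeper and hold the gate ajar

### The job

The barrel bolt on the small green gate sags and its swollen head hooks behind the bent lip of the brass keeper: draw the bolt by its orange knob until you feel the head catch on the lip and keep a light pull on it there for a moment; then, without forcing it, lift it over the lip while pulling and draw it right out of the keeper. Then pull the spring-closed gate a hand's width ajar (about 80 mm at its latch edge) and finish still gripping the knob and holding the gate there; do not let go. Leave the tools and tape lying round the stand where they are.

Things in the scene. Friction and masses are not known exactly. Their poses are not given: they have to be found in the camera images.
- stand: Fixed test stand: plywood foot 160 x 420 x 18 mm with two green posts up to z = 168 mm. Origin under the middle of the foot, on the bench top. Its x points away from the robot, its y (to the left) runs along the shut gate from the latch post towards the hinge post; z up. The gate lies over its y axis; the bolt runs along the gate's robot-side face. Drawing the bolt moves it along stand +y (with the gate shut); the gate opens towards stand -x.
- gate_axis (a point): Point on the gate's vertical hinge axis, at stand x 0, y +150, z 150 mm. Gate frame: reaches from the axis 270 mm towards the latch post, 24 mm thick, top edge at z = 162 mm. Gate and bolt swing about this axis.
- knob_mid (a point): Centre of the grippable upper part of the orange knob, an upright cylinder 18 mm in diameter standing up from the bolt; its round top is 22 mm above this point, and the gate's frame, posts and bolt guides all stay at least 21 mm below this point, so it is free all round and is gripped from above. With the gate shut and the bolt home it lies 215 mm from the hinge axis along the gate, 31 mm to the robot's side of the gate's middle plane, at about z = 195 mm.
- bolt_rod: The bolt: steel rod 12 mm in diameter with the orange knob and, at its latch end, a round head 28 mm in diameter and 9 mm thick. Weighs about 0.3 kg (varies); sliding friction 1 to 2 N. Origin at the rear pivot strap, 155 mm from the knob (its axes are those of the gate, nose drooping 0.03 rad).
- keeper: Brass keeper on the robot's side of the latch post, fixed to the stand (origin and axes are the stand's). A box open towards the gate and partly open on top: upright lip 4 mm thick across its mouth, floor, back plate and a 14 mm high strap in front, each 3 mm clear of the head, and a roof over the far part only. While the bolt is home the roof lets the head rise just 2 mm; drawn up to the lip the head is clear of the roof and can be lifted.
- lip_top (a point): Middle of the top edge of the keeper's lip. The drooping head's underside hangs about 7 mm below it.
- bolt (a joint): Draw of the bolt, m: 0 fully shot (starts at 0 to 0.006), head meets the lip at 0.014, head wholly out of the keeper from 0.027, end stop 0.045.
- bolt_sag (a joint): Lift of the bolt about its rear strap, rad: 0 hanging, 0.09 stop at the top of the front guide. With the head at the lip it passes over from about 0.033 (knob about 5 mm up); 0.09 is knob about 12 mm up. It falls back by its weight when not held.
- gate (a joint): Opening of the gate, rad: 0 shut, 0.7 stop, positive towards the robot; 0.3 is 80 mm at the latch edge. A spring shuts it: about 1.5 N at the knob when shut, 3 N at 0.3 rad.
- tape_measure: Yellow tape measure, 34x68x58 mm, origin under its middle. Bystander.
- driver_stub: Stubby blue screwdriver, 31x98x31 mm, origin under its middle. Bystander.
- tape_black: Roll of black tape, 59 mm across, 19 mm high, origin under its middle. Bystander.
- spanner_10: Steel combination spanner, 18x136x7 mm, lying flat, origin under its middle. Bystander.

How it is judged:
On the way, in this order (a step that is already met when the one before it is completed fails the run):
1. the bolt is drawn until its head bears on the keeper's lip (at least 1 N), for 0.2 s (value of joint bolt between 0.0115 and 0.0175 m and contact force between bolt_rod and keeper above 1 N), for 0.2 s.
2. the bolt's head is lifted over the lip and wholly out of the keeper (value of joint bolt above 0.027 m), for 0.2 s.
At the end, for the whole second after the job is handed in: The gate is held still at 0.2 to 0.42 rad (54 to 110 mm ajar at the latch edge), the bolt is drawn more than 27 mm and does not touch the keeper, and the fingers still grip the bolt (more than 2 N) (value of joint gate between 0.2 and 0.42 rad and velocity of joint gate between -0.05 and 0.05 rad/s and value of joint bolt above 0.027 m and contact force between the fingers and bolt_rod above 2 N and contact force between bolt_rod and keeper below 0.3 N); the arm keeps its last pose, push and grip.
It fails at once if the bolt is forced against the keeper (over 40 N) (contact force between bolt_rod and keeper above 40 N).
It fails at once if the tape measure is moved more than 30 mm (distance of tape_measure from where it was at the start of the episode above 0.03 m).
It fails at once if the screwdriver is moved more than 30 mm (distance of driver_stub from where it was at the start of the episode above 0.03 m).
It fails at once if the tape roll is moved more than 30 mm (distance of tape_black from where it was at the start of the episode above 0.03 m).
It fails at once if the spanner is moved more than 30 mm (distance of spanner_10 from where it was at the start of the episode above 0.03 m).
It also fails if it takes over 35 s, if anything falls off the work surface, if the arm or the gripper's body presses on something with over 40 N, if the wrist force passes 120 N, or if a joint passes its speed limit or range.

### The arm

A 7-joint arm with a two-finger parallel gripper is mounted at the origin on a cart in front of the work surface, level with it; the furniture and walls round the work are solid. World frame = base frame: x ahead of the robot, y to its left, z up, the work surface at z = 0. Lengths are in m, angles in rad, forces in N, time in s.
With the tool pointing down it reaches from about 0.35 to 0.9 m from the base axis. Payload 8.1 kg.
Tool frame: the origin (TCP) lies at the very end of the fingers, on their centre line; the grasp point (between the pads) lies 19 mm behind it; z points along the fingers, y is the line along which they close (so a half turn about z gives the same grasp; the last joint's range is limited). The gripper opens to 92 mm and grips with 3 to 60 N. Pads are 19 mm wide; open, the fingers measure 130 mm over their backs; the gripper's body (75 mm by 190 mm) begins 47 mm behind the grasp point.
Start: joints at [1.055, 0.434, 0.025, 1.573, -0.012, 1.134, -0.075], TCP at [0.251, -0.573, 0.227] pointing down, gripper open.
Joint ranges: [-2.62, 2.62], [-0.44, 2.09], [-1.27, 1.32], [0.08, 2.57], [-1.32, 4.46], [0.12, 2], [-2.74, 2.74]. Speed limits (rad/s): [2.22, 2.22, 3.01, 3.01, 3.14, 3.14, 3.14].

### API

Orientations are given as a rotation vector (axis times angle).
In Python, from cell import arm gives the robot as it stands.
- The arm moves only by the tool drive_tool, never from a script. Its argument "targets" is a list of rows, each a list of 7 numbers: the turn, a rotation vector about the world's x, y, z in units of 5 degrees (1.0 is 5 degrees), then the shift along the world's x, y, z in units of 40 mm (1.0 is 40 mm), then the opening, from 0 (shut) to 1 (fully open). In form: [[wx, wy, wz, dx, dy, dz, fingers], ...]. A call has 1 to 5 rows; each row is the pose to reach, as a shift and turn from the pose commanded when the call began; what a row does not reach only later rows make up. A row lasts 1/10 s, in which the tool goes at most 50 mm and 8.59 degrees, less where a joint would pass 70% of its speed; a pose out of reach is approached as far as the arm can. A call with a gripper value outside its range is refused whole. The fingers move at their own pace and stop on an object; "force" is the grip in N (left out, the last holds). Time passes only in rows, so rows that repeat a pose let the fingers close. It gives the time, the measured TCP pose, the force, the opening and the grip force at its end, in the units of the state.
- arm.observe(): the state, without advancing time (a new reading comes with each control period).
- arm.get_image(name): name is "scene" or "top"; returns a dict with "pixels" (400x640x3 uint8, red, green, blue), "intrinsics" (3x3 intrinsics, pixels), "rvec" (rotation vector, rad) and "tvec" (3), from world to camera coordinates, as OpenCV has them. Camera axes: x right, y down, z forward; pixel columns grow to the right and rows downward; lengths in m; the calibration is good to about 2 mm. A picture is of the moment at which its call begins. There is no depth.
- arm.sign_off(): hands the job in; it is judged then, once.
The state is a dict: "clock": time; "joints": joint angles; "dq": joint speeds; "joint_efforts": joint torques, N m; "position": TCP position; "ee_rot": TCP orientation; "force": force on the tool from outside, world axes, zero at the start; "ft_torque": the same for the moment, N m; "width": opening from 0.0 (shut) to 1.0 (fully open); "gripper_force": force on a finger pad.
Only numpy, scipy, OpenCV 4.12 (cv2) and the standard library are available. Lean on these libraries where they do the work, as an engineer would, in place of code of your own. Each camera call takes 0.05 s, during which the arm holds its last target. There are 200 camera calls.

## Working session

There is one attempt and no reset: what is moved stays moved. The work goes in short steps, Python scripts to look and compute and a tool call to move; the robot and the scene stay as the last step left them, time stands still between calls to the robot, and variables do not carry over. Pictures are saved under pics/ and viewed, at most 10 in all, crops included, and the job is handed in when it is done.

Besides the shell and the picture viewer there is one more tool, called after "Call:" as name(argument=value, ...) on one line, values as JSON. drive_tool: Moves the arm, as the interface text tells. Its arguments: {"type":"object","properties":{"targets":{"type":"array"},"force":{"type":"number"}},"required":["targets"]}

```bash
mkdir -p pics; ls; cat > h.py <<'E'
import numpy as np, cv2
from cell import arm
def grab(n):
    d=arm.get_image(n); return d
def ray(d,u,v):
    R=cv2.Rodrigues(np.array(d["rvec"],float))[0]; t=np.array(d["tvec"],float).ravel()
    r=R.T@np.linalg.inv(np.array(d["intrinsics"]))@np.array([u,v,1.]); return -R.T@t, r/np.linalg.norm(r)
def tri(a,b):
    (c1,r1),(c2,r2)=a,b
    s=np.linalg.lstsq(np.c_[r1,-r2],c2-c1,rcond=None)[0]
    p,q=c1+s[0]*r1,c2+s[1]*r2; return (p+q)/2,np.linalg.norm(p-q)
def plane(a,z): return a[0]+a[1]*(z-a[0][2])/a[1][2]
def proj(d,p): return cv2.projectPoints(np.array([p],float),np.array(d["rvec"],float),np.array(d["tvec"],float),np.array(d["intrinsics"],float),None)[0].ravel()
E
python3 - <<'E'
from h import *
for n in("scene","top"):
    d=grab(n); im=cv2.cvtColor(d["pixels"],cv2.COLOR_RGB2BGR); cv2.imwrite(f"pics/{n}0.png",im)
    hsv=cv2.cvtColor(im,cv2.COLOR_BGR2HSV); m=cv2.inRange(hsv,(4,150,120),(17,255,255))
    k,l,s,c=cv2.connectedComponentsWithStats(m)
    print(n,[(s[i].tolist(),c[i].round(1).tolist()) for i in range(1,k) if s[i,4]>15], ray(d,320,200))
print(arm.observe())
E
```

```text
pics
scene [([353, 141, 10, 26, 195], [356.8, 153.1])] (array([0.22998695, 0.64005748, 0.80155735]), array([ 0.33779484, -0.64845097, -0.6822067 ]))
top [([370, 207, 12, 10, 79], [376.2, 211.6]), ([259, 307, 6, 13, 43], [261.2, 311.0])] (array([0.47898797, 0.00656565, 0.98616521]), array([ 0.09564041, -0.00850895, -0.99537958]))
{'clock': 0.1, 'joints': array([ 1.05542158,  0.43513197,  0.02496278,  1.57396342, -0.01159356,
        1.13402532, -0.07510945]), 'dq': array([-1.21348768e-03, -6.94366005e-04,  1.05570710e-03, -2.00585956e-03,
        6.51467032e-04,  3.64715817e-05, -2.95505686e-04]), 'joint_efforts': array([ 2.50042147e-03, -6.69132113e+01,  9.87725928e-01, -3.15154195e+01,
       -6.05226005e-02,  3.73438268e-02,  3.16521619e-05]), 'position': array([ 0.25049803, -0.57211809,  0.2260531 ]), 'ee_rot': array([-3.07364764e+00, -6.43419597e-01,  6.38336422e-04]), 'force': array([-0.18962985,  0.35146485,  0.54203124]), 'ft_torque': array([-0.01478478, -0.00569203,  0.02151934]), 'gripper_force': 0.0, 'width': 1.003207285543308}
```

View pics/scene0.png

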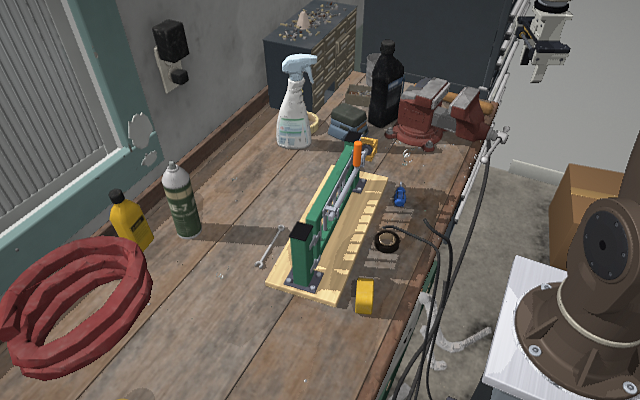

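View pics/top0.png

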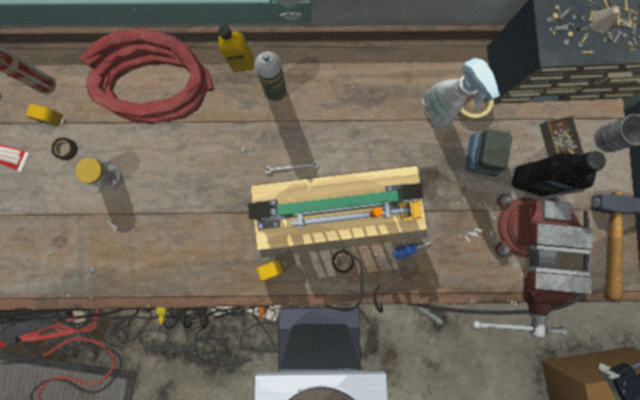

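The scene view shows the stand with the knob at about (357,153). In the top view the knob is at (376,212), the hinge post at left (263,210) and the latch post at right (410,193). The tape and tools lie on the robot side. The arm is not over the stand.

```bash
python3 - <<'E'
from h import *
S,T=grab("scene"),grab("top")
def mask(d,lo,hi):
    return cv2.inRange(cv2.cvtColor(d["pixels"],cv2.COLOR_RGB2HSV),lo,hi)
for d,n,box in((S,"s",(345,135,375,175)),(T,"t",(365,200,395,225))):
    m=mask(d,(4,150,110),(17,255,255)); z=np.zeros_like(m); x0,y0,x1,y1=box; z[y0:y1,x0:x1]=m[y0:y1,x0:x1]
    print(n); [print(r,np.where(z[r])[0][[0,-1]]) for r in range(400) if z[r].any()]
for vs in (142,143,145,150,154):
    for ut in ((376,212),(377,212)):
        print(vs,ut,*[np.round(a,4) for a in tri(ray(S,357.5,vs),ray(T,*ut))])
g=mask(T,(65,90,50),(95,255,255)); g[:160]=0; g[260:]=0
c=max(cv2.findContours(g,0,1)[0],key=cv2.contourArea); r=cv2.minAreaRect(c); b=cv2.boxPoints(r); print(r,b.tolist())
P=np.array([plane(ray(T,*p),.162) for p in b]); print("gate top",P.round(4).tolist())
w=mask(T,(15,50,150),(30,150,255)); w[:150]=0;w[270:]=0;w[:,:240]=0;w[:,440:]=0
w=cv2.morphologyEx(w,cv2.MORPH_OPEN,np.ones((3,3)))
pts=cv2.findNonZero(w); r=cv2.minAreaRect(cv2.convexHull(max(cv2.findContours(cv2.morphologyEx(w,cv2.MORPH_CLOSE,np.ones((25,25))),0,1)[0],key=cv2.contourArea))); b=cv2.boxPoints(r)
P=np.array([plane(ray(T,*p),.018) for p in b]); print("foot",P.round(4).tolist(),P.mean(0),[np.linalg.norm(P[i]-P[i-1]).round(3) for i in range(4)])
for i in range(4):
    e=P[i]-P[i-1]; print(np.degrees(np.arctan2(e[1],e[0])).round(2))
big=[cv2.resize(cv2.cvtColor(d["pixels"],cv2.COLOR_RGB2BGR)[y:y+h,x:x+w_],None,fx=f,fy=f,interpolation=2) for d,x,y,w_,h,f in((S,320,120,80,60,5),(T,340,170,100,60,5))]
cv2.imwrite("pics/crop.png",np.vstack([cv2.copyMakeBorder(big[0],0,0,0,500-400,0),big[1]])[:600])
E
```

```text
s
140 [357 357]
141 [355 361]
142 [354 361]
143 [354 362]
144 [354 361]
145 [354 361]
146 [354 361]
147 [354 361]
148 [354 361]
149 [354 360]
150 [354 360]
151 [354 360]
152 [353 360]
153 [353 360]
154 [353 360]
155 [353 360]
156 [353 360]
157 [353 360]
158 [353 360]
159 [353 360]
160 [353 360]
161 [353 360]
162 [353 360]
163 [353 359]
164 [353 359]
165 [353 359]
166 [355 358]
t
207 [376 379]
208 [374 380]
209 [373 381]
210 [371 381]
211 [370 381]
212 [370 381]
213 [370 381]
214 [371 380]
215 [373 380]
216 [372 378]
142 (376, 212) [ 0.5279 -0.1091  0.2206] 0.0
142 (377, 212) [ 0.5283 -0.1112  0.2192] 0.0007
143 (376, 212) [ 0.528  -0.1096  0.2177] 0.0002
143 (377, 212) [ 0.5284 -0.1117  0.2162] 0.0006
145 (376, 212) [ 0.5283 -0.1106  0.2117] 0.0004
145 (377, 212) [ 0.5287 -0.1126  0.2102] 0.0003
150 (376, 212) [ 0.5289 -0.113   0.1966] 0.0011
150 (377, 212) [ 0.5294 -0.1151  0.195 ] 0.0003
154 (376, 212) [ 0.5295 -0.1149  0.1842] 0.0016
154 (377, 212) [ 0.5299 -0.1171  0.1825] 0.0008
((337.577880859375, 203.1020050048828), (11.77267074584961, 122.18099975585938), 82.63195037841797) [[276.2369384765625, 205.09866333007812], [397.4090576171875, 189.42987060546875], [398.9188232421875, 201.1053466796875], [277.7467041015625, 216.77413940429688]]
gate top [[0.5483, 0.0917, 0.162], [0.579, -0.1646, 0.162], [0.5541, -0.167, 0.162], [0.5237, 0.0885, 0.162]]
foot [[0.612, 0.1759, 0.018], [0.6603, -0.2498, 0.018], [0.4972, -0.2635, 0.018], [0.4511, 0.1553, 0.018]] [ 0.55513199 -0.04549887  0.018     ] [np.float64(0.162), np.float64(0.428), np.float64(0.164), np.float64(0.421)]
7.3
-83.53
-175.19
96.29
```

View pics/crop.png

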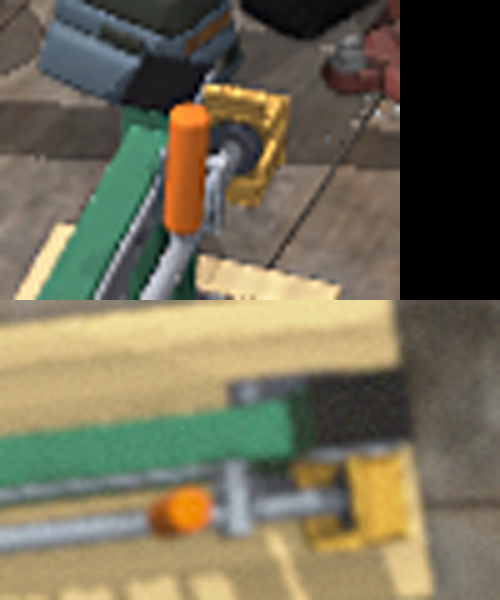

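The crop shows the knob top near top-view pixel (377.5,211.5). Triangulated, knob mid is at about (0.529, -0.113, 0.196), against 0.532, -0.114 predicted from the foot, and the stand yaw is about +6.7°. The plan is to close the fingers along the bolt, which needs a turn of -17° about z.

Call:
drive_tool(targets=[[0,0,0,0.3,0.5,1,0.6],[0,0,-1,0.9,1.5,2,0.6],[0,0,-2,1.5,2.5,2,0.6],[0,0,-3,2.1,3.5,2,0.6],[0,0,-3.4,2.7,4.5,2,0.6]], force=25)

```text
clock: 0.7
position: [0.3595, -0.3908, 0.3072]
ee_rot: [3.136, 0.176, 0.001]
force: [-0.1, 0.0, 0.2]
width: 0.625
gripper_force: 0.0
```

Call:
drive_tool(targets=[[0,0,0,0.6,1,0,0.6],[0,0,0,1.2,2,0,0.6],[0,0,0,1.8,3,0,0.6],[0,0,0,2.4,4,0,0.6],[0,0,0,3,5,0,0.6]])

```text
clock: 1.2
position: [0.4793, -0.1908, 0.3069]
ee_rot: [3.136, 0.182, 0.0]
force: [1.1, -0.1, 0.3]
width: 0.599
gripper_force: 0.0
```

Call:
drive_tool(targets=[[0,0,0,0.6,1,0,0.6],[0,0,0,1.2,2,0,0.6],[0,0,0,1.2,2,0,0.6],[0,0,0,1.2,2,0,0.6],[0,0,0,1.2,2,0,0.6]])

```text
clock: 1.7
position: [0.5261, -0.1139, 0.3066]
ee_rot: [3.136, 0.18, -0.001]
force: [-0.4, -0.5, 0.6]
width: 0.596
gripper_force: 0.0
```

```bash
python3 - <<'E'
from h import *
o=arm.observe(); print({k:np.round(o[k],3) for k in("clock","position","ee_rot","force","width","joints")})
R=cv2.Rodrigues(o["ee_rot"])[0]; print(R.round(3))
E
```

```text
{'clock': np.float64(1.7), 'position': array([ 0.526, -0.114,  0.307]), 'ee_rot': array([ 3.136e+00,  1.800e-01, -1.000e-03]), 'force': array([-0.37 , -0.456,  0.634]), 'width': np.float64(0.596), 'joints': array([ 0.279,  0.25 , -0.209,  1.647,  0.055,  1.251, -1.398])}
[[ 0.993  0.114 -0.001]
 [ 0.114 -0.993 -0.001]
 [-0.001  0.001 -1.   ]]
```

Call:
drive_tool(targets=[[0,0,0,0.07,0,-0.8,0.6],[0,0,0,0.07,0,-1.6,0.6],[0,0,0,0.07,0,-2.3,0.6],[0,0,0,0.07,0,-2.8,0.6],[0,0,0,0.07,0,-3.1,0.6]])

```text
clock: 2.2
position: [0.528, -0.1143, 0.1812]
ee_rot: [3.136, 0.178, -0.004]
force: [1.1, 0.9, 0.7]
width: 0.6
gripper_force: 0.0
```

```bash
python3 - <<'E'
from h import *
S=grab("scene"); im=cv2.cvtColor(S["pixels"],cv2.COLOR_RGB2BGR)
cv2.imwrite("pics/g1.png",cv2.resize(im[70:190,280:440],None,fx=4,fy=4,interpolation=2))
o=arm.observe(); print({k:np.round(o[k],3) for k in("clock","position","force","width")})
E
```

```text
{'clock': np.float64(2.25), 'position': array([ 0.528, -0.114,  0.18 ]), 'force': array([-0.016, -0.499, -1.117]), 'width': np.float64(0.6)}
```

View pics/g1.png

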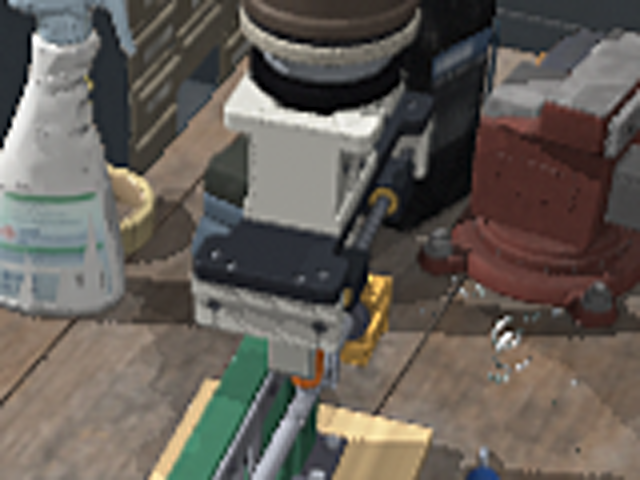

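The finger hides most of the knob, which peeks out at crop (310,370). I'll check the projection numerically.

```bash
python3 - <<'E'
from h import *
S=grab("scene")
f=lambda p:((proj(S,p)-[280,70])*4).round(0)
p=arm.observe()["position"]; y=np.array([-.114,.993,0])
for k in(0.027,0.04): print("finger tip centre",k,f(p+y*k), f(p+y*k-[.0095,0,0]))
for a in((.5285,-.113,.176),(.5285,-.113,.18)): print("knob low",f(a),f(np.array(a)-[.009,0,0]))
print(arm.observe()["position"])
E
```

```text
finger tip centre 0.027 [295. 370.] [311. 375.]
finger tip centre 0.04 [288. 385.] [304. 390.]
knob low [308. 350.] [323. 355.]
knob low [308. 344.] [324. 349.]
[ 0.52824462 -0.11374165  0.18154943]
```

The projection matches the picture, so the fingers are centred. Closing now.

Call:
drive_tool(targets=[[0,0,0,0,0,0,0.1],[0,0,0,0,0,0,0.1],[0,0,0,0,0,0,0.1],[0,0,0,0,0,0,0.1],[0,0,0,0,0,0,0.1]], force=25)

```text
clock: 2.8
position: [0.5298, -0.1128, 0.1832]
ee_rot: [3.136, 0.182, 0.001]
force: [0.4, -2.5, 1.3]
width: 0.211
gripper_force: 1.1
```

Call:
drive_tool(targets=[[0,0,0,0,0,0,0.1],[0,0,0,0,0,0,0.1]])

```text
clock: 3.0
position: [0.5299, -0.1128, 0.1832]
ee_rot: [3.136, 0.181, 0.001]
force: [-0.1, -2.4, 4.6]
width: 0.192
gripper_force: 25.0
```

Call:
drive_tool(targets=[[0,0,0,-0.006,0.05,0,0.1],[0,0,0,-0.012,0.1,0,0.1],[0,0,0,-0.017,0.15,0,0.1],[0,0,0,-0.017,0.15,0,0.1]])

```text
clock: 3.4
position: [0.5293, -0.1063, 0.1832]
ee_rot: [3.136, 0.182, 0.002]
force: [0.5, -1.7, 5.8]
width: 0.194
gripper_force: 25.0
```

Call:
drive_tool(targets=[[0,0,0,-0.003,0.025,0,0.1],[0,0,0,-0.006,0.05,0,0.1],[0,0,0,-0.006,0.05,0,0.1]])

```text
clock: 3.7
position: [0.5291, -0.1053, 0.1833]
ee_rot: [3.135, 0.181, 0.002]
force: [-0.4, -4.8, 5.4]
width: 0.196
gripper_force: 25.0
```

Call:
drive_tool(targets=[[0,0,0,-0.003,0.025,0,0.1],[0,0,0,-0.003,0.025,0,0.1],[0,0,0,-0.003,0.025,0,0.1]])

```text
clock: 4.0
position: [0.5291, -0.1053, 0.1833]
ee_rot: [3.134, 0.18, 0.002]
force: [1.5, -6.5, 4.6]
width: 0.197
gripper_force: 25.0
```

Call:
drive_tool(targets=[[0,0,0,-0.003,0.025,0,0.1],[0,0,0,-0.003,0.025,0,0.1],[0,0,0,-0.003,0.025,0,0.1]])

```text
clock: 4.3
position: [0.529, -0.1052, 0.1833]
ee_rot: [3.133, 0.178, 0.002]
force: [2.0, -9.3, 5.4]
width: 0.195
gripper_force: 25.0
```

The bolt stopped dead after about 7.5 mm, with the pull risen to about 9 N, so the head is on the lip. I'll hold a moment, then lift while pulling, tilting the tool with the bolt.

Call:
drive_tool(targets=[[0,0,0,0,0,0,0.1],[0,0,0,0,0,0,0.1],[0,0,0,0,0,0,0.1]])

```text
clock: 4.6
position: [0.529, -0.1052, 0.1833]
ee_rot: [3.133, 0.178, 0.003]
force: [1.6, -10.1, 4.2]
width: 0.195
gripper_force: 25.0
```

Call:
drive_tool(targets=[[-0.14,-0.015,0,-0.001,0.01,0.045,0.1],[-0.28,-0.03,0,-0.002,0.02,0.09,0.1],[-0.42,-0.045,0,-0.003,0.03,0.135,0.1],[-0.42,-0.045,0,-0.003,0.03,0.135,0.1]])

```text
clock: 5.0
position: [0.5282, -0.1036, 0.188]
ee_rot: [3.097, 0.177, 0.003]
force: [1.8, -9.3, -0.1]
width: 0.197
gripper_force: 25.0
```

Call:
drive_tool(targets=[[-0.1,-0.01,0,-0.001,0.01,0.04,0.1],[-0.2,-0.02,0,-0.003,0.02,0.08,0.1],[-0.3,-0.03,0,-0.004,0.03,0.12,0.1],[-0.3,-0.03,0,-0.004,0.03,0.12,0.1]])

```text
clock: 5.4
position: [0.5281, -0.0993, 0.193]
ee_rot: [3.073, 0.18, 0.005]
force: [0.8, -1.3, 0.8]
width: 0.197
gripper_force: 24.9
```

Free of the lip. Drawing the bolt out.

Call:
drive_tool(targets=[[0,0,0,-0.011,0.1,0,0.1],[0,0,0,-0.022,0.2,0,0.1],[0,0,0,-0.033,0.3,0,0.1],[0,0,0,-0.044,0.4,0,0.1],[0,0,0,-0.044,0.4,0,0.1]])

```text
clock: 5.9
position: [0.5262, -0.0829, 0.1929]
ee_rot: [3.074, 0.18, 0.004]
force: [0.8, 2.0, -0.9]
width: 0.196
gripper_force: 24.8
```

Call:
drive_tool(targets=[[0,0,0,-0.006,0.05,0,0.1],[0,0,0,-0.006,0.05,0,0.1],[0,0,0,-0.006,0.05,0,0.1]])

```text
clock: 6.2
position: [0.5261, -0.0818, 0.1929]
ee_rot: [3.074, 0.179, 0.004]
force: [0.3, 0.0, 0.4]
width: 0.194
gripper_force: 24.8
```

```bash
python3 - <<'E'
from h import *
im=[cv2.cvtColor(grab(n)["pixels"],cv2.COLOR_RGB2BGR) for n in("scene","top")]
cv2.imwrite("pics/g2.png",np.hstack([cv2.resize(im[0][100:180,310:410],None,fx=4,fy=4,interpolation=2),cv2.resize(im[1][170:250,335:435],None,fx=4,fy=4,interpolation=2)]))
o=arm.observe(); print({k:np.round(o[k],3) for k in("clock","position","force","joints")})
E
```

```text
{'clock': np.float64(6.3), 'position': array([ 0.526, -0.082,  0.193]), 'force': array([-0.011,  1.207, -1.029]), 'joints': array([ 0.173,  0.323, -0.208,  1.844,  0.154,  0.982, -1.565])}
```

View pics/g2.png

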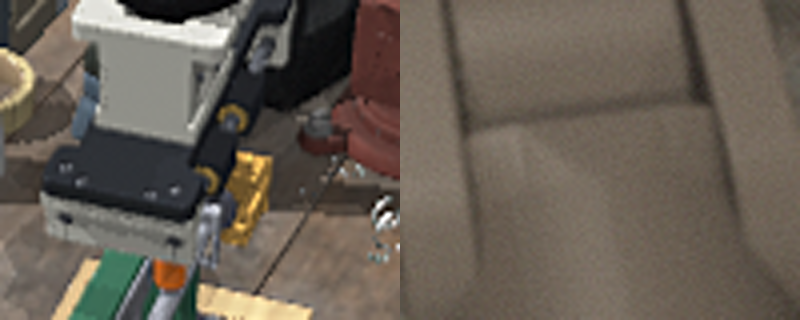

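The knob has travelled about 35 mm of draw with the gripper and the head is out in front of the keeper, at crop (225,205). Now I'll swing the gate open about the hinge at roughly (0.537, 0.099).

Call:
drive_tool(targets=[[0,0,-0.34,-0.13,0.01,0,0.1],[0,0,-0.69,-0.27,0.03,0,0.1],[0,0,-1.03,-0.4,0.05,0,0.1],[0,0,-1.38,-0.54,0.08,0,0.1],[0,0,-1.72,-0.67,0.115,0,0.1]])

```text
clock: 6.8
position: [0.4988, -0.0779, 0.1932]
ee_rot: [3.077, -0.057, -0.002]
force: [3.2, -2.6, 0.7]
width: 0.193
gripper_force: 24.8
```

Call:
drive_tool(targets=[[0,0,-0.34,-0.13,0.03,0,0.1],[0,0,-0.69,-0.26,0.065,0,0.1],[0,0,-1.03,-0.39,0.1,0,0.1],[0,0,-1.38,-0.52,0.135,0,0.1],[0,0,-1.72,-0.65,0.17,0,0.1]])

```text
clock: 7.3
position: [0.4732, -0.0703, 0.1931]
ee_rot: [3.066, -0.287, -0.009]
force: [3.9, 1.0, -0.3]
width: 0.198
gripper_force: 24.8
```

Call:
drive_tool(targets=[[0,0,0,0,0,0,0.1],[0,0,0,0,0,0,0.1],[0,0,0,0,0,0,0.1],[0,0,0,0,0,0,0.1]])

```text
clock: 7.7
position: [0.4735, -0.0706, 0.1929]
ee_rot: [3.066, -0.283, -0.01]
force: [3.4, 1.4, -0.2]
width: 0.192
gripper_force: 24.8
```

```bash
python3 - <<'E'
from h import *
im=[cv2.cvtColor(grab(n)["pixels"],cv2.COLOR_RGB2BGR) for n in("scene","top")]
cv2.imwrite("pics/g3.png",np.vstack([cv2.resize(im[0][90:310,240:460],None,fx=2.2,fy=1.36,interpolation=2),cv2.resize(im[1][150:280,240:460],None,fx=2.2,fy=2.2,interpolation=2)]))
o=arm.observe(); print({k:np.round(o[k],3) for k in("clock","position","force","ft_torque","width","gripper_force")})
r=o["position"][:2]-[.537,.099]; print("gate rad est", np.arctan2(r[1],r[0])-np.arctan2(-.181,-.011))
E
```

```text
{'clock': np.float64(7.8), 'position': array([ 0.473, -0.071,  0.193]), 'force': array([ 3.61 ,  1.359, -1.142]), 'ft_torque': array([ 0.775, -0.775,  0.008]), 'width': np.float64(0.195), 'gripper_force': np.float64(24.827)}
gate rad est -0.2975205541721415
```

View pics/g3.png

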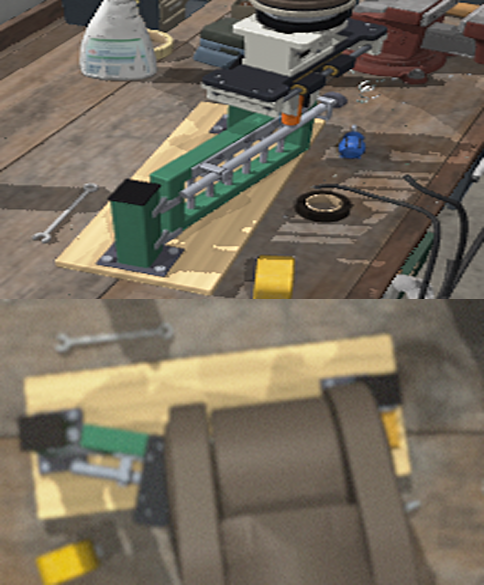

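The gate stands open at about 0.3 rad and the knob is gripped, at crop (290,110). The bolt head at (335,100) is clear of the keeper and the tools are undisturbed, so I'm handing in.

```bash
python3 -c "
from cell import arm
print(arm.sign_off())"
```

```text
the job is handed in; nothing more can be done
None
```

The job is handed in, with no verdict returned: the bolt caught on the lip under a pull of about 10 N, was lifted over and drawn about 35 mm, and the gate is held about 0.3 rad ajar with the knob gripped at 25 N and the tools where they were.

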